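# Rolling pin out of the short-opening drawer

## Task

Open the drawer of the small wooden unit as far as it goes, then get the rolling pin out: the drawer stops half-way and the pin is longer than the gap, so bring its front end up over the drawer front and draw it out at a slant. The beech dents, so pinch it lightly and do not lever or bang it against the unit; take nothing else out of the drawer and leave the other things on the worktop as they stand. Finish still holding the pin, steady and roughly level, 15 cm or more above the middle of the chopping board; do not put it down.

Things in the scene. Friction and masses are not known exactly. Their poses are not given: they have to be found in the camera images.
- drawer_unit: low reddish-brown wooden counter-top drawer unit, fixed, 220 wide, 305 deep, 100 high. Origin on the worktop under the middle of its open front face; -x points out of the front (the drawer slides that way), +x into the unit, z up. The top board runs back from x = 0, is 10 mm thick and its underside is 90 mm above the worktop; it covers all of the drawer that is still inside
- drawer (a joint): how far the drawer is pulled out, m: 0 shut, 0.165 fully out against its hard stop (starts shut or up to 15 mm ajar). It slides along the unit's -x with 1 to 3 N and stays where it is left
- drawer_front (a point): middle of the top edge of the drawer's front, on its inner face, 64 mm above the worktop; the front is 12 mm thick and 216 wide. With the drawer fully out the open gap from here back to the unit's top board is 165 mm, and about half of the pin is still under that board
- drawer_floor (a point): on the drawer's grey-lined floor, 20 mm above the worktop, middle of the wide channel the pin lies in: 130 wide (unit y from -90 to +40 mm), 290 long inside, centred here. Side walls reach 62 mm above the worktop. Beyond a 4 mm divider, 30 mm high, at unit y = +42 mm is the narrow spoon channel. All moves with the drawer
- drawer_handle (a point): middle of the steel bar handle on the drawer's front, moves with the drawer. Bar 10 mm thick, 96 long along the unit's y, 48 mm above the worktop, its centre line 40 mm in front of the drawer's front face
- rolling_pin: slim plain beech rolling pin, 260 long, 28 mm thick over its middle 170 mm, narrowing to 17 mm at both ends, about 0.11 kg. Origin at its centre, x along its length. Lies in the wide channel, about along the drawer, 30 mm or more free on either side; may slide or roll a little as the drawer moves. Takes a grip of up to 40 N (on each finger) and up to 15 N of push against the unit or drawer
- pin_end_a (a point): centre of the pin's +x end, 130 mm from its origin
- pin_end_b (a point): centre of the pin's -x end, 130 mm from its origin
- board: wooden chopping board lying on the worktop, 220 (x) by 320 (y) by 22 mm, origin under its middle; top 22 mm above the worktop
- table_spoon: metal table spoon, 192 x 39 x 13 mm, lying in the drawer's narrow channel; stays there
- peach_tin: short food tin, 75 mm wide, 58 high, standing on the rear of the unit's top; origin under its middle; bystander
- canister: black storage canister with wooden lid, 112 wide, 170 high, standing behind the work; origin under its middle; bystander
- mug: white patterned mug, 82 wide (112 with its handle), 94 high, standing behind the work; origin under its middle; bystander

How it is judged:
On the way, in this order (a step that is already met when the one before it is completed fails the run):
1. the drawer is pulled out to its stop, the pin still in it (value of joint drawer above 0.155 m and height (world z) of rolling_pin below 0.06 m), for 0.2 s.
2. the whole pin is above the drawer unit, out of the drawer (height (world z) of each of pin_end_a, pin_end_b above 0.11 m and contact force between rolling_pin and drawer_unit below 0.05 N), for 0.1 s.
At the end, for the whole second after the job is handed in: The pin is held by the fingers alone, still, both ends more than 120 mm above the worktop, within about 23 degrees of level, its middle within 50 mm (horizontally) of the board's middle; the spoon is still in the drawer (height (world z) of each of pin_end_a, pin_end_b above 0.12 m and angle between rolling_pin's own x axis and vertical between 1.17 and 1.97 rad and horizontal distance between rolling_pin and board below 0.05 m and contact force between the fingers and rolling_pin above 1 N and contact force between rolling_pin and drawer_unit below 0.05 N and contact force between rolling_pin and board below 0.05 N and linear speed of rolling_pin below 0.03 m/s and z of table_spoon in the frame of drawer_unit below 0.05 m); the arm keeps its last pose, push and grip.
It fails at once if the pin is pinched harder than 40 N by each finger (both fingers' forces added: 80 N) (contact force between the fingers and rolling_pin above 80 N).
It fails at once if the pin is knocked or levered against the unit or its drawer with more than 15 N (contact force between rolling_pin and drawer_unit above 15 N).
It fails at once if the board is shifted (distance of board from where it was at the start of the episode above 0.03 m).
It fails at once if the tin on the unit, the canister or the mug is shifted or knocked over (distance of any of peach_tin, canister, mug from where it was at the start of the episode above 0.03 m).
It also fails if it takes over 59 s, if anything falls off the work surface, if the arm or the gripper's body presses on something with over 40 N, if the wrist force passes 120 N, or if a joint passes its speed limit or range.

## Robot

A 6-joint arm with a two-finger parallel gripper is mounted at the origin on a cart in front of the work surface, level with it; the furniture and walls round the work are solid. World frame = base frame: x ahead of the robot, y to its left, z up, the work surface at z = 0. Lengths are in m, angles in rad, forces in N, time in s.
With the tool pointing down it reaches from about 0.375 to 0.975 m from the base axis. Payload 3.8 kg.
Tool frame: the origin (TCP) lies between the finger pads; the fingertips stand 14 mm ahead of it and the grasp point (between the pads) lies 5 mm behind it; z points along the fingers, y is the line along which they close (so a half turn about z gives the same grasp; the last joint's range is limited). The gripper opens to 88 mm and grips with 3 to 60 N. Pads are 18 mm wide; open, the fingers measure 123 mm over their backs; the gripper's body (75 mm by 187 mm) begins 45 mm behind the grasp point.
Start: joints at [-1.271, 0.264, 1.604, -0, 1.274, -0.037], TCP at [0.223, -0.637, 0.253] pointing down, gripper open.
Joint ranges: [-2.63, 2.63], [-0.94, 2.18], [0.31, 2.57], [-1.31, 4.45], [0, 2.66], [-2.55, 2.55]. Speed limits (rad/s): [2.57, 2.57, 3.14, 3.14, 3.14, 3.14].

## Interface

Orientations are given as a 3x3 rotation matrix whose columns are the frame's x, y, z axes.
In Python, from rig import manip gives the robot as it stands.
- The arm moves only by the shell command python3 jog.py 'ROWS' [OPENING] [FORCE]. ROWS is rows parted by semicolons, their numbers by spaces, 1 to 20 of them, each of 6 numbers: dx, dy, dz in m, then a rotation vector rx, ry, rz in rad; each row shifts and turns the commanded pose from where the row before left it, along the tool's axes as they then stand; what a row does not reach is not made up. A row lasts 1/8 s, in which the tool goes at most 0.0625 m and 0.188 rad, less where a joint would pass 70% of its speed; a pose out of reach is approached as far as the arm can. OPENING is the finger opening in m, set as the command begins (- or left out keeps the last). The fingers move at their own pace and stop on an object; FORCE is the grip in N (left out, the last holds). Time passes only in rows, so rows that do not move let the fingers close. It prints the time, the measured TCP pose, the force, the opening and the grip force at its end.
- manip.observe(): the state, without advancing time (a new reading comes with each control period).
- manip.read_camera(name): name is "scene" or "top" or "wrist"; returns the picture (480x640x3 uint8, red, green, blue); there is no depth.
- manip.camera_params(name): a dict with "vfov" (degrees; the focal length in pixels is half the picture's height over the tangent of half this angle, whatever the lens; pixels are square), "cx", "cy" (the principal point, pixels), "dist_coeffs" ([k1, k2, p1, p2, k3] as OpenCV has them; the pictures are not rectified), "rvec" (rotation vector, rad) and "tvec" (3), from world to camera coordinates, as OpenCV has them; the wrist camera has in their place "hand_eye" (4x4, takes a point from camera to tool coordinates, whose origin is the TCP and whose axes are the flange's). Camera axes: x right, y down, z forward; pixel columns grow to the right and rows downward; lengths in m; the calibration is good to about 2 mm. A picture is of the moment at which its call begins: read the wrist's pose just before it. camera_params takes no time and is no camera call.
- manip.sign_off(): hands the job in; it is judged then, once.
The state is a dict: "time": time; "joint_pos": joint angles; "qd": joint speeds; "tau": joint torques, N m; "ee_pos": TCP position; "tcp_rot": TCP orientation; "force": force on the tool from outside, world axes, zero at the start; "moment": the same for the moment, N m; "width": finger opening in m; "gripper_force": force on a finger pad.
Only numpy, scipy, OpenCV 4.12 (cv2) and the standard library are available. Lean on these libraries where they do the work, as an engineer would, in place of code of your own. Each camera call takes 0.05 s, during which the arm holds its last target. There are 200 camera calls.

## Working session

There is one attempt and no reset: what is moved stays moved. The work goes in short steps, Python scripts to look and compute and a shell command to move; the robot and the scene stay as the last step left them, time stands still between calls to the robot, and variables do not carry over. Pictures are saved under pics/ and viewed, at most 10 in all, crops included, and the job is handed in when it is done.

```bash
ls; mkdir -p pics; python3 - <<'E'
from rig import manip
import cv2, numpy as np
for n in ("scene","top"):
    cv2.imwrite(f"pics/{n}0.png", manip.read_camera(n)[...,::-1])
    p=manip.camera_params(n); print(n,p)
    R,_=cv2.Rodrigues(np.array(p["rvec"])); print(-R.T@np.array(p["tvec"]).ravel())
print(manip.camera_params("wrist")); s=manip.observe(); print(s["time"],s["ee_pos"],s["tcp_rot"],s["width"])
E
```

```text
jog.py
pics
rig.py
scene {'vfov': 46.45131771745299, 'cx': 322.3115960300802, 'cy': 242.94274377392523, 'dist_coeffs': array([-0.11711138,  0.        ,  0.        ,  0.        ,  0.        ]), 'rvec': array([ 1.51032561, -1.70741755,  1.00217636]), 'tvec': array([0.18167967, 0.37154119, 1.27260403])}
[-0.87556513  0.32425548  0.95854861]
top {'vfov': 45.73756916538247, 'cx': 322.497272849528, 'cy': 236.81187429385795, 'dist_coeffs': array([0.01629405, 0.        , 0.        , 0.        , 0.        ]), 'rvec': array([ 2.19086152, -2.16616307,  0.04652705]), 'tvec': array([0.10193701, 0.54556515, 1.43131657])}
[0.45183433 0.07673345 1.46514755]
{'vfov': 67.57273059355425, 'cx': 324.56717474782107, 'cy': 240.97006511038413, 'dist_coeffs': array([-0.01625579,  0.        ,  0.        ,  0.        ,  0.        ]), 'hand_eye': array([[-1.35935849e-03, -9.63897345e-01, -2.66270653e-01,
         6.82038127e-02],
       [ 9.99999032e-01, -1.38963645e-03, -7.46995029e-05,
         7.52959369e-04],
       [-2.98016752e-04, -2.66270497e-01,  9.63898301e-01,
        -1.32547989e-01],
       [ 0.00000000e+00,  0.00000000e+00,  0.00000000e+00,
         1.00000000e+00]])}
0.1 [ 0.22285062 -0.63650127  0.25153355] [[ 9.43837790e-01  3.30408608e-01 -6.14292402e-04]
 [ 3.30409176e-01 -9.43835902e-01  1.88829964e-03]
 [ 4.41192316e-05 -1.98521641e-03 -9.99998028e-01]] 0.08820876618288072
```

View pics/scene0.png

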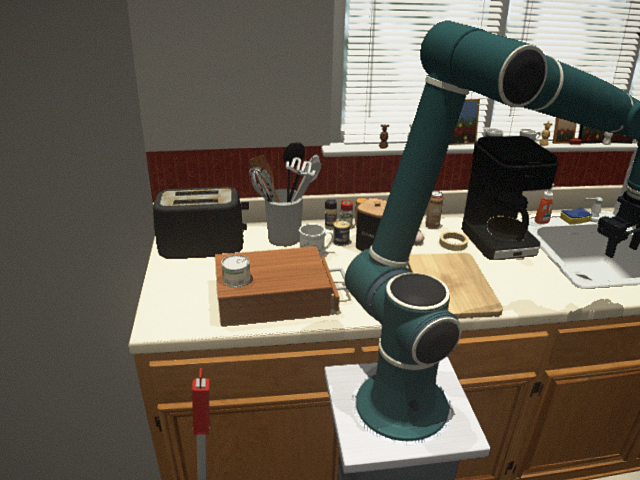

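View pics/top0.png

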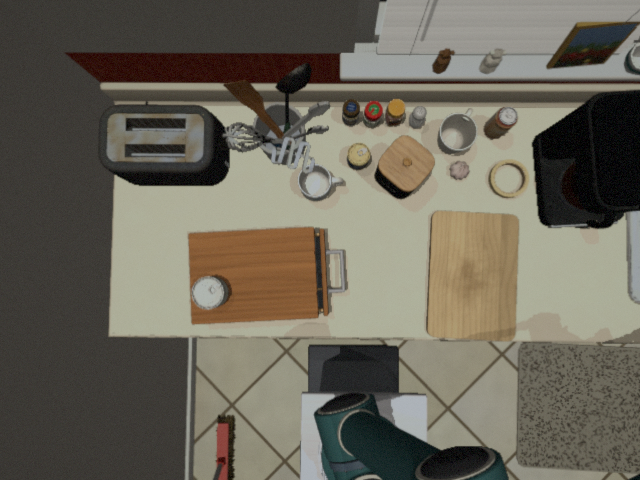

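The scene view shows the unit's front facing robot-right, with the bar handle near (340,285) and the board near (455,285). In the top view the unit's top spans (189,228)–(318,323), the bar is at (344,270), the board's centre is about (473,275) and the tin is at (210,292). Next I'll zoom in to get exact pixels.

```bash
cat > h.py <<'E'
import cv2, numpy as np
from rig import manip
def cam(n, s=None):
    p=manip.camera_params(n); f=240/np.tan(np.radians(p["vfov"]/2))
    K=np.array([[f,0,p["cx"]],[0,f,p["cy"]],[0,0,1]]); d=np.array(p["dist_coeffs"])
    if n=="wrist":
        T=np.eye(4); T[:3,:3]=s["tcp_rot"]; T[:3,3]=s["ee_pos"]
        M=np.linalg.inv(T@p["hand_eye"]); R,t=M[:3,:3],M[:3,3]
    else: R=cv2.Rodrigues(np.array(p["rvec"]))[0]; t=np.array(p["tvec"]).ravel()
    return K,d,R,t
def norm(c,uv): return cv2.undistortPoints(np.array([[uv]],float),c[0],c[1]).ravel()
def onz(c,uv,z):
    K,d,R,t=c; o=-R.T@t; r=R.T@np.append(norm(c,uv),1); return o+r*(z-o[2])/r[2]
def tri(c1,uv1,c2,uv2):
    P=[np.c_[c[2],c[3]] for c in (c1,c2)]
    X=cv2.triangulatePoints(P[0],P[1],norm(c1,uv1),norm(c2,uv2)).ravel(); return X[:3]/X[3]
def proj(c,X): return cv2.projectPoints(np.array(X,float).reshape(-1,1,3),cv2.Rodrigues(c[2])[0],c[3],c[0],c[1])[0].reshape(-1,2)
E
python3 - <<'E'
import cv2, numpy as np
t=cv2.imread("pics/top0.png"); s=cv2.imread("pics/scene0.png")
a=cv2.resize(t[215:335,180:360],None,fx=4,fy=4,interpolation=cv2.INTER_CUBIC)[:, :]
b=cv2.resize(s[235:325,210:360],None,fx=4,fy=4,interpolation=cv2.INTER_CUBIC)
cv2.imwrite("pics/a.png",a); cv2.imwrite("pics/b.png",b); print(a.shape,b.shape)
E
```

```text
(480, 720, 3) (360, 600, 3)
```

View pics/a.png

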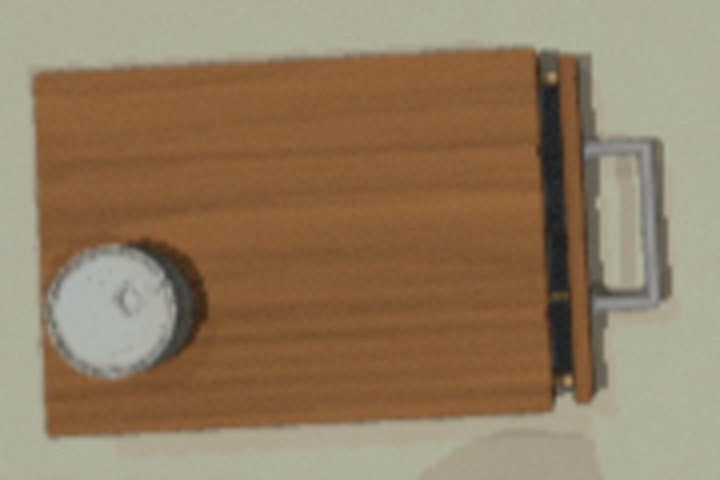

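View pics/b.png

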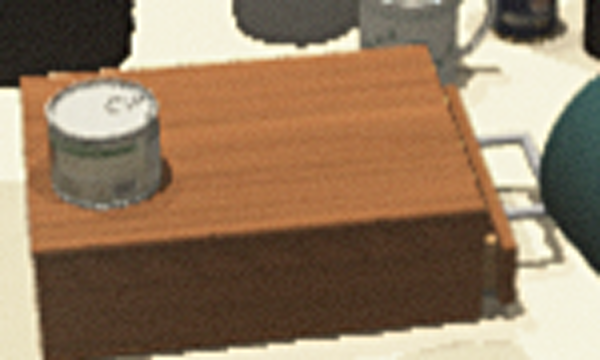

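```bash
python3 - <<'E'
from h import *
np.set_printoptions(precision=4,suppress=True)
ct,cs=cam("top"),cam("scene")
T=lambda u,v:(180+u/4-.375,215+v/4-.375); S=lambda u,v:(210+u/4-.375,235+v/4-.375)
tc=[T(33,73),T(536,49),T(552,410),T(47,436)]; sc=[S(22,77),S(432,45),S(490,210),S(35,252)]
for a,b in zip(tc,sc): print("corner",tri(ct,a,cs,b),onz(ct,a,.1))
C=np.array([onz(ct,a,.1) for a in tc])
fm=(C[1]+C[2])/2; print("front mid",fm,"width",np.linalg.norm(C[1]-C[2]),"depth",np.linalg.norm(C[1]-C[0]))
ux=(C[1]-C[0]+C[2]-C[3]); ux=-ux/np.linalg.norm(ux); print("unit +x dir",ux,"yaw",np.arctan2(ux[1],ux[0]))
print("handle tri",tri(ct,T(650,147),cs,S(528,138)))
H=[onz(ct,T(*q),.048) for q in((650,145),(659,302))]; print("handle",H,np.linalg.norm(H[0]-H[1]),(H[0]+H[1])/2)
print("drawer front inner top",[onz(ct,T(*q),.064) for q in((563,56),(578,403))])
B=[(433,211),(518,214),(514,338),(428,336)]; B=[onz(ct,q,.022) for q in B]; print("board",np.mean(B,0),B)
E
```

```text
corner [0.545  0.4301 0.1007] [0.5452 0.4317 0.1   ]
corner [0.5625 0.1257 0.1   ] [0.5629 0.128  0.1   ]
corner [0.3467 0.1138 0.0973] [0.3473 0.1157 0.1   ]
corner [0.3276 0.416  0.0985] [0.3279 0.4173 0.1   ]
front mid [0.4551 0.1218 0.1   ] width 0.21596170441251997 depth 0.30419583262707545
unit +x dir [-0.0611  0.9981 -0.    ] yaw 1.6319211349560652
handle tri [0.5066 0.0577 0.048 ]
handle [array([0.5079, 0.0582, 0.048 ]), array([0.4107, 0.0516, 0.048 ])] 0.09748693964122482 [0.4593 0.0549 0.048 ]
drawer front inner top [array([0.5617, 0.1126, 0.064 ]), array([0.349 , 0.1008, 0.064 ])]
board [ 0.4538 -0.2719  0.022 ] [array([ 0.6128, -0.1716,  0.022 ]), array([ 0.6071, -0.3851,  0.022 ]), array([ 0.2968, -0.3719,  0.022 ]), array([ 0.2983, -0.1589,  0.022 ])]
```

The triangulated heights agree with the text: unit top about 0.099, handle 0.048, bar 97 mm, unit width 216. The drawer is about 15 mm ajar. I'll put closed fingers behind the handle bar and pull, and first compute the move in tool axes.

```bash
cat >> h.py <<'E'
from scipy.spatial.transform import Rotation as Ro
from scipy.linalg import logm, expm
np.set_printoptions(precision=4,suppress=True)
U=np.array([-.0611,.9981,0]); V=np.array([-.9981,-.0611,0])  # unit x, y axes in world
F=np.array([.4551,.1218,0.])                                  # unit origin
def unit(p): q=np.asarray(p)-F; return np.array([q@U,q@V,q[2]])
def world(q): return F+q[0]*U+q[1]*V+np.array([0,0,q[2]])
def rot(pitch,yaw=0): # tool x along unit +x (yaw = turn about world z); pitch>0 lifts the front (-x) end of what is held
    x=Ro.from_rotvec([0,0,yaw]).apply(U); y=-Ro.from_rotvec([0,0,yaw]).apply(V); R=np.c_[x,y,[0,0,-1]]
    return Ro.from_rotvec(pitch*y*1.).as_matrix()@R
def plan(p,R,n):
    s=manip.observe(); A=np.eye(4);A[:3,:3]=s["tcp_rot"];A[:3,3]=s["ee_pos"]
    B=np.eye(4);B[:3,:3]=R;B[:3,3]=p; M=np.real(expm(logm(np.linalg.inv(A)@B)/n))
    print(n,"rows of",M[:3,3],Ro.from_matrix(M[:3,:3]).as_rotvec())
E
python3 - <<'E'
from h import *
print(rot(.2))
t=np.array([.458,.0764,.15]); plan(t,rot(0),16)
E
```

```text
[[-0.0599  0.9981 -0.0121]
 [ 0.9782  0.0611  0.1983]
 [ 0.1987  0.     -0.9801]]
16 rows of [ 0.048  -0.0153  0.0064] [-0.0001 -0.0001 -0.0809]
```

```bash
sed -i 's/pitch\*y\*1\./-pitch*y/' h.py
python3 jog.py '0.048 -0.0153 0.0064 0 0 -0.081;0.048 -0.0153 0.0064 0 0 -0.081;0.048 -0.0153 0.0064 0 0 -0.081;0.048 -0.0153 0.0064 0 0 -0.081;0.048 -0.0153 0.0064 0 0 -0.081;0.048 -0.0153 0.0064 0 0 -0.081;0.048 -0.0153 0.0064 0 0 -0.081;0.048 -0.0153 0.0064 0 0 -0.081;0.048 -0.0153 0.0064 0 0 -0.081;0.048 -0.0153 0.0064 0 0 -0.081;0.048 -0.0153 0.0064 0 0 -0.081;0.048 -0.0153 0.0064 0 0 -0.081;0.048 -0.0153 0.0064 0 0 -0.081;0.048 -0.0153 0.0064 0 0 -0.081;0.048 -0.0153 0.0064 0 0 -0.081;0.048 -0.0153 0.0064 0 0 -0.081;0 0 0 0 0 0' 0 10
python3 - <<'E'
from h import *
s=manip.observe(); print(s["time"],s["ee_pos"],s["joint_pos"],s["width"])
im=manip.read_camera("wrist"); cv2.imwrite("pics/w1.png",im[...,::-1]); c=cam("wrist",s)
print("expect bar ends",proj(c,[[.5079,.0582,.048],[.4107,.0516,.048]]))
plan([.458,.0764,.05],rot(0),4)
E
```

```text
time: 2.22
ee_pos: [0.4559, 0.0787, 0.1492]
tcp_rot: [[-0.067, 0.998, -0.003], [0.998, 0.067, 0.0], [0.0, -0.002, -1.0]]
force: [0.6, 0.4, 0.7]
width: 0.0004
gripper_force: 0.0
2.225 [0.4559 0.0787 0.1492] [ 0.1167 -0.0487  2.15    0.0005  1.0427  0.0495] 0.0004012669635981556
expect bar ends [[397.5154 278.0821]
 [257.6974 278.2849]]
4 rows of [-0.0002  0.0003  0.0249] [-0.0003  0.0001  0.0009]
```

View pics/w1.png

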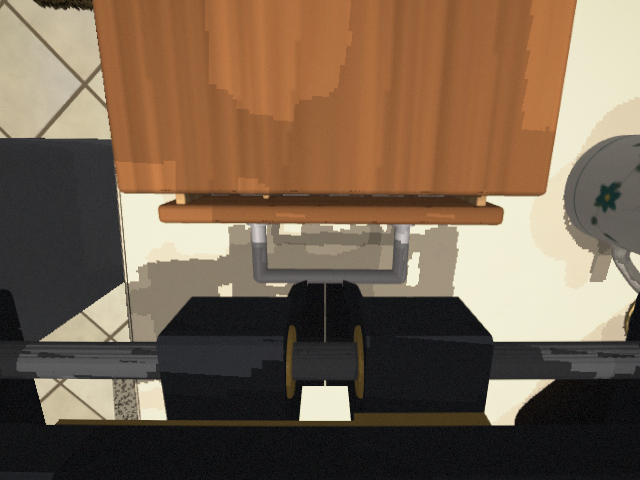

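The wrist view shows the bar at row 275, columns 255–407, which is within about 2 mm of the prediction. The fingers sit over the gap between bar and front. Lowering now, then pulling gently.

```bash

python3 jog.py '-0.001 0 0.025 0 0 0;0 0 0.025 0 0 0;0 0 0.025 0 0 0;0 0 0.024 0 0 0;0 0 0 0 0 0' 0 10
python3 - <<'E'
from h import *
s=manip.observe(); print(s["ee_pos"],unit(s["ee_pos"]),s["force"])
E
```

```text
time: 2.9
ee_pos: [0.4565, 0.0738, 0.0497]
tcp_rot: [[-0.06, 0.998, -0.004], [0.998, 0.06, -0.001], [-0.001, -0.004, -1.0]]
force: [0.9, 0.5, -0.4]
width: 0.0005
gripper_force: 0.0
[0.4565 0.0738 0.0497] [-0.048   0.0015  0.0497] [ 0.8747  0.5156 -0.4082]
```

```bash

python3 jog.py '-0.006 0 0 0 0 0;-0.010 0 0 0 0 0;-0.013 0 0 0 0 0;-0.013 0 0 0 0 0;-0.013 0 0 0 0 0;-0.013 0 0 0 0 0;-0.013 0 0 0 0 0;-0.013 0 0 0 0 0;-0.013 0 0 0 0 0;-0.013 0 0 0 0 0;-0.010 0 0 0 0 0;-0.007 0 0 0 0 0;-0.005 0 0 0 0 0;-0.005 0 0 0 0 0;0 0 0 0 0 0' 0 10
python3 - <<'E'
from h import *
s=manip.observe(); print(s["ee_pos"],unit(s["ee_pos"]),s["force"])
E
```

```text
time: 4.78
ee_pos: [0.4666, -0.0717, 0.0511]
tcp_rot: [[-0.062, 0.998, -0.001], [0.998, 0.062, -0.0], [-0.0, -0.001, -1.0]]
force: [-0.3, 0.3, -0.5]
width: 0.0004
gripper_force: 0.0
[ 0.4666 -0.0717  0.0511] [-0.1939  0.0003  0.0511] [-0.2564  0.3345 -0.5339]
```

```bash

python3 jog.py '-0.004 0 0 0 0 0;-0.003 0 0 0 0 0;-0.003 0 0 0 0 0;-0.002 0 0 0 0 0;0 0 0 0 0 0' 0 10
python3 - <<'E'
from h import *
s=manip.observe(); print(s["ee_pos"],unit(s["ee_pos"]),s["force"])
E
```

```text
time: 5.4
ee_pos: [0.4671, -0.0805, 0.0511]
tcp_rot: [[-0.06, 0.998, -0.002], [0.998, 0.06, 0.006], [0.006, -0.001, -1.0]]
force: [-1.2, 14.5, 3.1]
width: 0.0005
gripper_force: 7.5
[ 0.4671 -0.0805  0.0511] [-0.2026  0.0004  0.0511] [-1.2056 14.5444  3.0612]
```

The stop was reached: u is −0.2026 with −0.203 predicted, and the reaction is 14.5 N. I'll back off, rise, open and look from two wrist places.

```bash

python3 jog.py '0.006 0 0 0 0 0;0 0 -0.025 0 0 0;0 0 -0.04 0 0 0;0.02 0 -0.05 0 0 0;0.03 0 -0.04 0 0 0;0.03 0 0 0 0 0;0 0 0 0 0 0;0 0 0 0 0 0' 0.07 20
cat > look.py <<'E'
import sys
from h import *
s=manip.observe(); im=manip.read_camera("wrist"); n=sys.argv[1]
cv2.imwrite(f"pics/{n}.png",im[...,::-1]); np.savez(f"pics/{n}.npz",ee_pos=s["ee_pos"],tcp_rot=s["tcp_rot"])
print(s["time"],unit(s["ee_pos"]),s["force"],s["width"])
E
python3 look.py w2
python3 jog.py '0.03 0 0 0 0 0;0.04 0 0 0 0 0;0 0 0 0 0 0;0 0 0 0 0 0'
python3 look.py w3
python3 - <<'E'
import cv2
a=cv2.imread("pics/w2.png");b=cv2.imread("pics/w3.png")
cv2.imwrite("pics/w23.png",cv2.hconcat([a[:,120:520],b[:,120:520]]))
E
```

```text
time: 6.4
ee_pos: [0.4621, 0.0019, 0.2058]
tcp_rot: [[-0.063, 0.998, -0.001], [0.998, 0.063, -0.001], [-0.001, -0.001, -1.0]]
force: [-0.1, 0.3, 0.2]
width: 0.0699
gripper_force: 0.0
6.4 [-0.1201  0.0003  0.2058] [-0.101   0.2828  0.2481] 0.0698985643338221
time: 6.95
ee_pos: [0.458, 0.0714, 0.2057]
tcp_rot: [[-0.062, 0.998, -0.001], [0.998, 0.062, -0.001], [-0.001, -0.001, -1.0]]
force: [0.5, -1.1, -0.6]
width: 0.0699
gripper_force: 0.0
6.95 [-0.0505  0.0002  0.2057] [ 0.4545 -1.1185 -0.6024] 0.0699258473005097
```

View pics/w23.png

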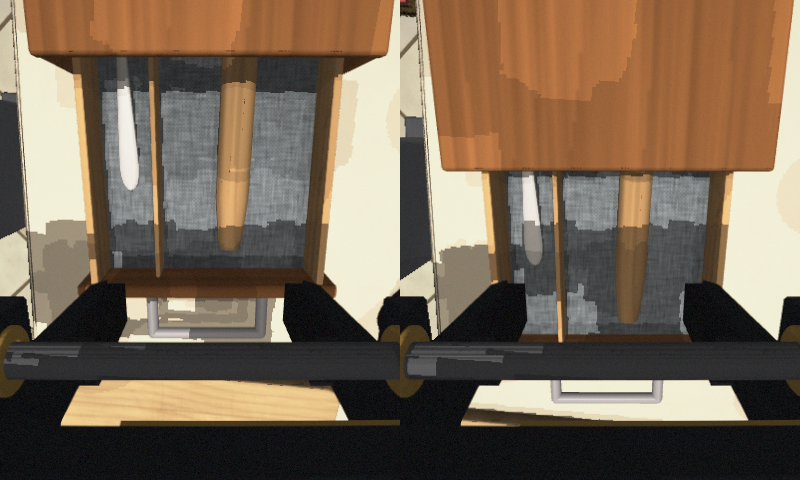

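In both wrist views (columns +120, right one −400) the pin's front tip is at (349,250) and then (349,324), with the pin's middle at column about 356 under the top board. The spoon is left of the divider, so only the pin is between the fingers.

```bash
python3 - <<'E'
from h import *
c=[cam("wrist",np.load(f"pics/{n}.npz")) for n in("w2","w3")]
X=tri(c[0],(349,250),c[1],(349,324)); print("tip",X,unit(X))
for k,L in enumerate([[(357.5,70),(355,160),(349,248)],[(355,190),(353.5,260),(349,322)]]):
    for p in L: print(k,unit(onz(c[k],p,.036)))
for k,L in enumerate([[(339,100),(375,100)],[(339,200),(371,200)]]): print("edges",[unit(onz(c[k],p,.034)) for p in L])
# divider end (top z .03) at front and front inner edge, board edge at z .1/.09
print("divider",unit(onz(c[0],(278,275),.03)),"front",unit(onz(c[0],(330,268),.064)),"board edge",unit(onz(c[0],(355,56),.09)),unit(onz(c[1],(355,170),.09)))
print("board corners", [unit(onz(c[1],p,.1)) for p in ((162,167),(496,171))], "handle",unit(onz(c[0],(328,332),.048)))
E
```

```text
tip [ 0.4846 -0.0178  0.0472] [-0.1412 -0.021   0.0472]
0 [ 0.0012 -0.0251  0.036 ]
0 [-0.0671 -0.0246  0.036 ]
0 [-0.1428 -0.0211  0.036 ]
1 [-0.0222 -0.0253  0.036 ]
1 [-0.0842 -0.0253  0.036 ]
1 [-0.1452 -0.0224  0.036 ]
edges [array([-0.0205, -0.0111,  0.034 ]), array([-0.0205, -0.0397,  0.034 ])]
edges [array([-0.031, -0.012,  0.034]), array([-0.031 , -0.0393,  0.034 ])]
divider [-0.1704  0.0431  0.03  ] front [-0.1513 -0.004   0.064 ] board edge [-0.0002 -0.0188  0.09  ] [-0.0015 -0.0204  0.09  ]
board corners [array([0.0014, 0.1067, 0.1   ]), array([-0.0013, -0.1122,  0.1   ])] handle [-0.2185 -0.0027  0.048 ]
```

The measurements agree: 28 mm wide at z 0.034, handle at u −0.2185 (drawer fully out), pin along u at v ≈ −0.025, tip at u −0.143. I'll grasp at u −0.055 with the tool leaning slightly forward.

```bash
python3 - <<'E'
from h import *
plan(world([-.055,-.025,.12]),rot(-.15,-.02),4)
E
```

```text
4 rows of [-0.0022  0.0063  0.0214] [-0.0006  0.0377  0.005 ]
```

```bash

python3 jog.py '-0.002 0.006 0.0215 0 0.0377 0.005;-0.002 0.006 0.0215 0 0.0377 0.005;-0.002 0.006 0.0215 0 0.0377 0.005;-0.002 0.006 0.0215 0 0.0377 0.005;0 0 0 0 0 0' 0.06 20
python3 - <<'E'
from h import *
s=manip.observe(); print(unit(s["ee_pos"]))
plan(world([-.055,-.025,.039]),rot(-.15,-.02),5)
E
```

```text
time: 7.62
ee_pos: [0.4809, 0.0689, 0.1181]
tcp_rot: [[-0.038, 0.999, -0.012], [0.988, 0.039, 0.15], [0.15, -0.006, -0.989]]
force: [-1.3, -0.8, 0.1]
width: 0.0598
gripper_force: 0.0
[-0.0544 -0.0225  0.1181]
5 rows of [-0.0025  0.0006  0.0156] [-0.0011 -0.0001 -0.0005]
```

```bash

python3 jog.py '-0.0025 0.0005 0.0155 0 0 0;-0.0025 0.0005 0.0155 0 0 0;-0.0025 0.0005 0.0155 0 0 0;-0.0025 0.0005 0.0155 0 0 0;-0.0025 0.0005 0.0155 0 0 0;0 0 0 0 0 0'
python3 look.py w4
python3 - <<'E'
from h import *
s=manip.observe(); print(s["tcp_rot"])
E
```

```text
time: 8.38
ee_pos: [0.4832, 0.07, 0.0398]
tcp_rot: [[-0.041, 0.999, -0.011], [0.988, 0.042, 0.15], [0.15, -0.005, -0.989]]
force: [-1.1, 0.1, 0.0]
width: 0.0601
gripper_force: 0.0
8.375 [-0.0534 -0.0249  0.0398] [-1.1253  0.089   0.0021] 0.06011992328085801
[[-0.0411  0.9991 -0.0097]
 [ 0.9878  0.0421  0.1501]
 [ 0.1503 -0.0034 -0.9886]]
```

View pics/w4.png

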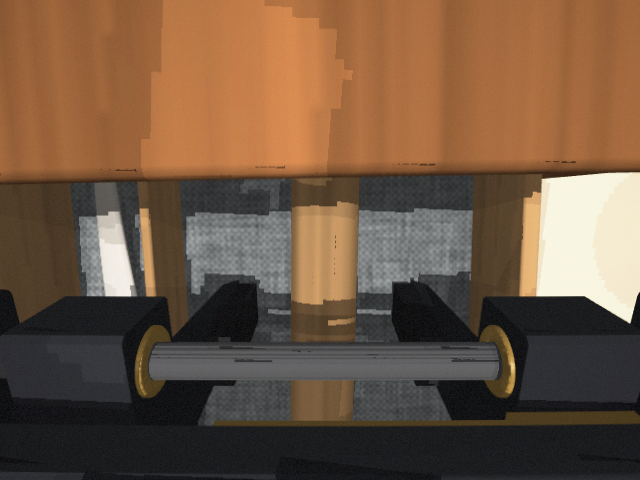

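The wrist view shows the pin at columns 291–358, centred between the fingers at 258 and 392, and the spoon is outside them. Closing at 25 N.

```bash

python3 jog.py '0 0 0 0 0 0;0 0 0 0 0 0;0 0 0 0 0 0;0 0 0 0 0 0;0 0 0 0 0 0;0 0 0 0 0 0' 0.02 25
```

```text
time: 9.18
ee_pos: [0.4849, 0.0699, 0.0419]
tcp_rot: [[-0.041, 0.999, -0.007], [0.988, 0.042, 0.15], [0.15, -0.001, -0.989]]
force: [-0.4, -1.2, 2.7]
width: 0.0277
gripper_force: 25.0
```

```bash
python3 - <<'E'
from h import *
s=manip.observe(); q=unit(s["ee_pos"]); print(q)
plan(world(q+[0,0,.044]),rot(.06,-.02),8)
E
```

```text
[-0.0536 -0.0266  0.0419]
8 rows of [ 0.0003 -0.     -0.0055] [-0.0001 -0.0264  0.0001]
```

```bash

python3 jog.py '0 0 -0.0055 0 -0.01 0;0 0 -0.0055 0 -0.0264 0;0 0 -0.0055 0 -0.0264 0;0 0 -0.0055 0 -0.0264 0;0 0 0 0 0 0' - 25
python3 - <<'E'
from h import *
s=manip.observe(); print(unit(s["ee_pos"]),s["moment"],s["tcp_rot"][:,2])
plan(world([-.054,-.0266,.086]),rot(.06,-.02),5)
E
```

```text
time: 9.8
ee_pos: [0.485, 0.0676, 0.0638]
tcp_rot: [[-0.043, 0.999, -0.003], [0.997, 0.043, 0.061], [0.061, -0.001, -0.998]]
force: [-1.0, -1.4, -1.1]
width: 0.0275
gripper_force: 25.0
[-0.056  -0.0265  0.0638] [-0.1005 -0.1129 -0.0253] [-0.0033  0.0613 -0.9981]
5 rows of [ 0.0005  0.     -0.0044] [-0.0001 -0.0243  0.0004]
```

```bash

python3 jog.py '0.0005 0 -0.0045 0 -0.0243 0;0.0005 0 -0.0045 0 -0.0243 0;0.0005 0 -0.0045 0 -0.0243 0;0.0005 0 -0.0045 0 -0.0243 0;0.0005 0 -0.0045 0 -0.0243 0;0 0 0 0 0 0' - 25
python3 look.py w5
python3 - <<'E'
from h import *
s=manip.observe(); print(s["tcp_rot"])
im=manip.read_camera("scene")[...,::-1]; cv2.imwrite("pics/s5.png",im)
a=cv2.imread("pics/w5.png"); b=cv2.resize(im[215:335,190:390],(400,240),interpolation=cv2.INTER_CUBIC); 
t=manip.read_camera("top")[...,::-1]; t=cv2.resize(t[190:340,210:460][:, :],(400,240))
cv2.imwrite("pics/c5.png",cv2.hconcat([a[:,120:520],cv2.vconcat([b,t])]))
E
```

```text
time: 10.55
ee_pos: [0.485, 0.0699, 0.0863]
tcp_rot: [[-0.043, 0.999, 0.002], [0.997, 0.043, -0.06], [-0.06, -0.001, -0.998]]
force: [0.6, 0.9, -0.2]
width: 0.0275
gripper_force: 25.0
10.55 [-0.0536 -0.0267  0.0863] [ 0.5648  0.8635 -0.1728] 0.02745988952568271
[[-0.0429  0.9991  0.0014]
 [ 0.9973  0.0429 -0.0598]
 [-0.0598 -0.0011 -0.9982]]
```

View pics/c5.png

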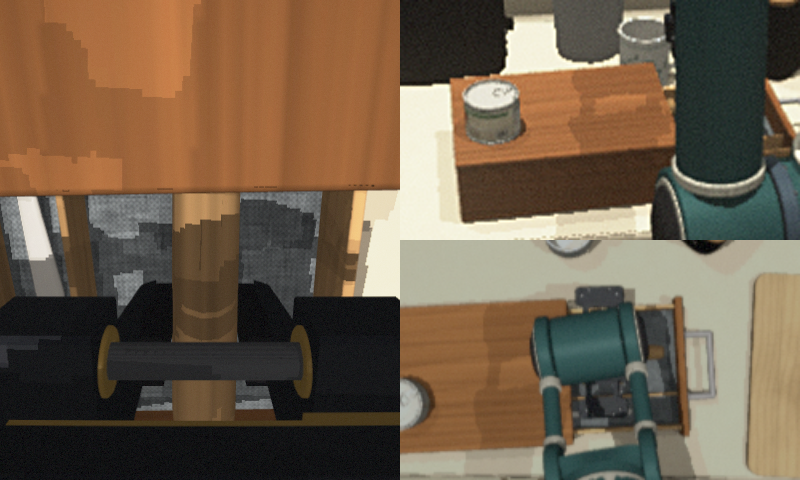

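The pin keeps the same width in the tool view (columns 293–359 in full frame), so it did not turn in the fingers. The tin, mug and board are untouched and the force is about zero. Drawing out along the slant, which is (−0.989, 0, −0.15) in tool axes.

```bash

python3 jog.py '-0.008 0 -0.0012 0 0 0;-0.0148 0 -0.0022 0 0 0;-0.0148 0 -0.0022 0 0 0;-0.0148 0 -0.0022 0 0 0;0 0 0 0 0 0' - 25
python3 - <<'E'
from h import *
s=manip.observe(); print(unit(s["ee_pos"]),s["force"],s["moment"])
E
```

```text
time: 11.32
ee_pos: [0.4872, 0.0163, 0.0973]
tcp_rot: [[-0.04, 0.999, 0.002], [0.997, 0.04, -0.06], [-0.06, -0.001, -0.998]]
force: [0.2, 1.3, -1.5]
width: 0.0273
gripper_force: 25.0
[-0.1073 -0.0256  0.0973] [ 0.1948  1.3251 -1.5425] [-0.1001 -0.1016 -0.0068]
```

```bash

python3 jog.py '-0.0148 0 -0.0022 0 0 0;-0.0148 0 -0.0022 0 0 0;-0.0148 0 -0.0022 0 0 0;-0.0148 0 -0.0022 0 0 0;-0.0148 0 -0.0022 0 0 0;-0.0148 0 -0.0022 0 0 0;-0.0148 0 -0.0022 0 0 0;0 0 0 0 0 0' - 25
python3 look.py w6
```

```text
time: 12.32
ee_pos: [0.4916, -0.0859, 0.1188]
tcp_rot: [[-0.04, 0.999, 0.002], [0.997, 0.04, -0.06], [-0.06, -0.001, -0.998]]
force: [-0.5, 0.7, -1.6]
width: 0.027
gripper_force: 25.0
12.325 [-0.2095 -0.0238  0.1188] [-0.5467  0.7415 -1.564 ] 0.02703727385517892
```

View pics/w6.png

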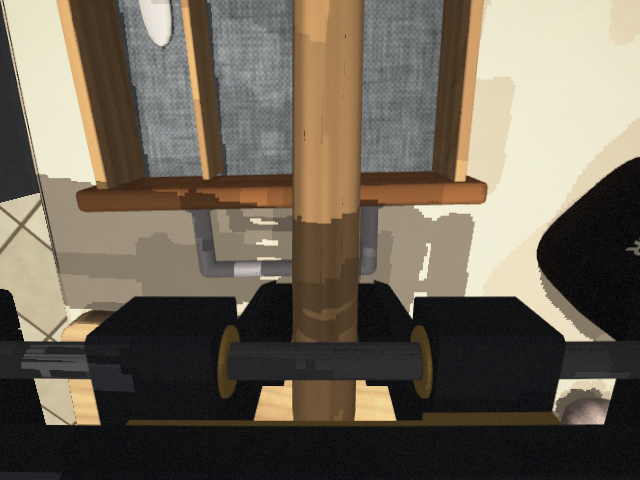

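The whole open drawer is visible in the wrist view, with the spoon at (157,20) inside. The pin (columns 292–362) passes 2–3 cm over the drawer front (row 190), and its rear end is about 4 cm clear of the top board. Lifting.

```bash

python3 jog.py '-0.008 0 -0.015 0 0 0;-0.008 0 -0.03 0 0 0;-0.005 0 -0.035 0 0 0;0 0 -0.035 0 0 0;0 0 -0.015 0 0 0;0 0 0 0 0 0' - 25
python3 - <<'E'
from h import *
s=manip.observe(); print(unit(s["ee_pos"]),s["force"])
plan([.4554,-.3129,.25],rot(-.15,-.02),10)
E
```

```text
time: 13.12
ee_pos: [0.4927, -0.0979, 0.2508]
tcp_rot: [[-0.042, 0.999, 0.004], [0.997, 0.043, -0.06], [-0.061, 0.001, -0.998]]
force: [0.1, 0.1, -1.5]
width: 0.0275
gripper_force: 25.0
[-0.2216 -0.0242  0.2508] [ 0.0927  0.0707 -1.5448]
10 rows of [-0.0214 -0.0046 -0.0007] [0.0001 0.0211 0.0002]
```

```bash

python3 jog.py '-0.012 -0.003 0 0 0.0105 0;-0.0214 -0.0046 -0.0007 0 0.021 0;-0.0214 -0.0046 -0.0007 0 0.021 0;-0.0214 -0.0046 -0.0007 0 0.021 0;-0.0214 -0.0046 -0.0007 0 0.021 0;-0.0214 -0.0046 -0.0007 0 0.021 0;-0.0214 -0.0046 -0.0007 0 0.021 0;-0.0214 -0.0046 -0.0007 0 0.021 0;-0.0214 -0.0046 -0.0007 0 0.021 0;-0.0214 -0.0046 -0.0007 0 0.021 0;-0.012 -0.0016 -0.0007 0 0.0105 0;0 0 0 0 0 0;0 0 0 0 0 0;0 0 0 0 0 0' - 25
python3 - <<'E'
from h import *
s=manip.observe(); print(s["ee_pos"],s["tcp_rot"])
t=manip.read_camera("top")[...,::-1]; c=manip.read_camera("scene")[...,::-1]
t=cv2.resize(t[190:370,300:540],(640,480)); cv2.imwrite("pics/t7.png",t); cv2.imwrite("pics/s7.png",c)
cv2.imwrite("pics/c7.png",cv2.vconcat([cv2.resize(t,(400,300)),cv2.resize(c[150:330,300:540],(400,300))]))
E
```

```text
time: 14.88
ee_pos: [0.4553, -0.3153, 0.249]
tcp_rot: [[-0.042, 0.999, -0.008], [0.988, 0.043, 0.149], [0.15, -0.001, -0.989]]
force: [0.5, -0.0, -1.5]
width: 0.0272
gripper_force: 25.0
[ 0.4553 -0.3153  0.249 ] [[-0.0424  0.9991 -0.0078]
 [ 0.9878  0.0431  0.1494]
 [ 0.1496 -0.0014 -0.9887]]
```

View pics/c7.png

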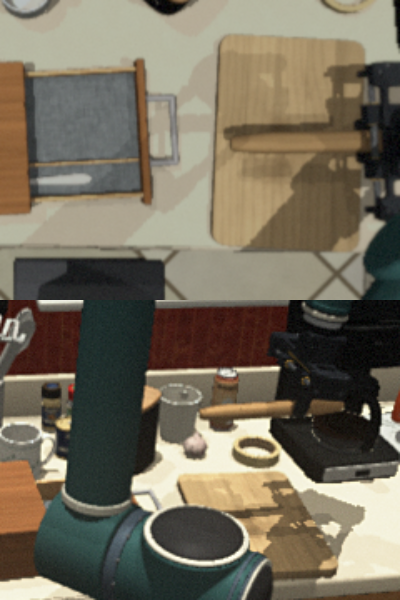

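The pin is held above the board and looks level. Its rear end is at about (438,275) in the top picture and (421,217) in the scene picture; the spoon is in the drawer and the bystanders are in place. Triangulating that end.

```bash
python3 - <<'E'
from h import *
s=manip.observe(); R=np.array(s["tcp_rot"])
X=tri(cam("top"),(438,274.6),cam("scene"),(421,217)); g=np.array(s["ee_pos"])+R[:,2]*.007
d=X-g; L=np.linalg.norm(d); print("rear",X,"grasp",g,"len",L,"slope",np.arcsin(d[2]/L))
ctr=X-d/L*.13; print("centre",ctr,"front z",(X-2*.13*d/L)[2],"off board",ctr[:2]-[.4538,-.2719], s["qd"],s["width"],s["gripper_force"])
E
```

```text
rear [ 0.4511 -0.1472  0.243 ] grasp [ 0.4553 -0.3143  0.2422] len 0.16722401444838816 slope 0.005016094535831654
centre [ 0.4544 -0.2771  0.2424] front z 0.24173962972547733 off board [ 0.0006 -0.0052] [-0.0013  0.0027 -0.0033 -0.0006  0.0006  0.0007] 0.026933376946156416 24.96903955936432
```

Level to 0.3°, its middle 5 mm from the board's middle, 22 cm above the board's top. Handing in.

```bash
python3 -c "
from rig import manip
print(manip.sign_off())"
```

```text
the job is handed in; nothing more can be done
None
```

The drawer was pulled to its stop, the pin drawn out at a slant, and the job handed in with it held at 25 N, level and 22 cm above the middle of the board (5 mm off centre); the sign-off gave no verdict.

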